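# Clear the specimen case and hold its sprung lid open

## Task

The loupe has been left on the lid of the specimen case: set it down gently, standing upright, in either half of the steel parts tray while the lid stays shut. Then raise the lid by its bar handle to 45 degrees and hold it there, steady, so that the specimens can be seen; the lid shuts by itself, so finish while still holding it and do not let go. Leave everything else where it stands.

Things in the scene. Friction and masses are not known exactly. Their poses are not given: they have to be found in the camera images.
- loupe: black eye loupe, a waisted round tube 36 mm in diameter and 38 mm high, 0.04 kg, standing upright on the case's lid. Origin at the centre of its underside, z up along its axis.
- parts_tray: shallow pressed steel tray, 100 mm along its x, 150 mm along its y, rim 18 mm high; floor and walls 2 mm thick; a 14 mm high, 2 mm thick divider at y = 0 parts it into two halves, each 96 mm (x) by 72 mm (y) inside, centred at y = +37 and -37 mm. Loose, light (0.12 kg). Origin at the centre of its underside. It stands to the left or to the right of the case.
- specimen_case: grey painted case fixed to the bench, 160 mm deep (x), 220 mm wide (y), walls 70 mm high and 5 mm thick, six compartments inside with resin-mounted specimens. Its lid is a flat grey plate 10 mm thick, top at z = 81 mm when shut, reaching 3 mm past the walls. Origin at the centre of the underside; +x points from the handle side to the hinge side.
- case_lid (a joint): angle of the lid: 0 shut, 0.785 = 45 degrees open, stop at 1.4. Hinged along the case's far (+x) top edge, the handle side rises. A spring and its own weight shut it from every angle: about 2 N upward at the handle holds it at 45 degrees; it has no friction that would keep it open.
- case_handle (a point): middle of the lid's handle: a round steel bar 10 mm thick, 116 mm long along the case's y, 42 mm in front of the case's front wall (39 mm from the lid's front edge), joined to the lid's front edge by a bar at each end, free all round between them; 76 mm above the bench when the lid is shut. It moves with the lid on a circle of 202 mm about the hinge. x, y, z axes are those of the lid.
- case_hinge (a point): fixed point at the middle of the lid's hinge line, on the case's far top edge, 71 mm above the bench; the line runs along the case's y.
- swab_jar: bystander: clear round jar of cotton swabs, 68 mm in diameter, 82 mm high. Origin under its centre.
- mount_3: bystander: black resin-mounted specimen, a disc 31 mm in diameter, 18 mm high, on the bench. Origin under its centre.
- test_block_1: bystander: round steel test block 60 mm in diameter, 11 mm high. Origin under its centre.
- etchant: bystander: white bottle with a screw cap, 48 mm in diameter, 115 mm high. Origin under its centre.
- tweezers: bystander: steel tweezers 121 mm long, lying on the bench. Origin under the centre.
- indenter_0: bystander: small steel pointed indenter, 16 mm in diameter, 31 mm high, standing. Origin under its centre.
Mind the look-alikes: they are no part of the job. Of the things that look like the loupe, the larger one is meant.

How it is judged:
On the way, in this order (a step that is already met when the one before it is completed fails the run):
1. the loupe stands upright on the floor of one half of the tray, let go and at rest, and the lid is still shut (x of loupe in the frame of parts_tray between -0.04 and 0.04 m and y of loupe in the frame of parts_tray between -0.066 and 0.066 m and z of loupe in the frame of parts_tray below 0.009 m and angle between loupe's own z axis and vertical below 0.2 rad and contact force between the fingers and loupe below 0.05 N and linear speed of loupe below 0.03 m/s and value of joint case_lid below 0.06 rad), for 0.3 s.
2. the lid is raised to 45 degrees and held by the robot (value of joint case_lid between 0.68 and 0.89 rad and contact force between any of the fingers, the arm and specimen_case above 0.3 N), for 0.2 s.
At the end, for the whole second after the job is handed in: The robot still holds the lid, steady (slower than 0.06 rad/s), between 39 and 51 degrees open (0.68 to 0.89 rad), by contact of its gripper or arm with it; the loupe stands upright (within 0.2 rad) on the floor of one half of the tray, let go, at rest and not against the case (all of step 2 and velocity of joint case_lid between -0.06 and 0.06 rad/s and contact force between loupe and specimen_case below 0.05 N and x of loupe in the frame of parts_tray between -0.04 and 0.04 m and y of loupe in the frame of parts_tray between -0.066 and 0.066 m and z of loupe in the frame of parts_tray below 0.009 m and angle between loupe's own z axis and vertical below 0.2 rad and contact force between the fingers and loupe below 0.05 N and linear speed of loupe below 0.03 m/s); the arm keeps its last pose, push and grip.
It fails at once if the lid is raised before the loupe stands in the tray (value of joint case_lid above 0.12 rad and not (x of loupe in the frame of parts_tray between -0.04 and 0.04 m and y of loupe in the frame of parts_tray between -0.066 and 0.066 m and z of loupe in the frame of parts_tray below 0.009 m and angle between loupe's own z axis and vertical below 0.2 rad)).
It fails at once if the loupe is put down hard, dropped or thrown (linear speed of loupe above 0.5 m/s and contact force between the fingers and loupe below 0.05 N).
It fails at once if the tray is pushed away from its place (distance of parts_tray from where it was at the start of the episode above 0.04 m).
It fails at once if a bystander is moved (distance of any of swab_jar, mount_3, test_block_1, etchant, tweezers, indenter_0 from where it was at the start of the episode above 0.03 m).
It also fails if it takes over 51 s, if anything falls off the work surface, if the arm or the gripper's body presses on something with over 40 N, if the wrist force passes 120 N, or if a joint passes its speed limit or range.

## Robot

A 6-joint arm with a two-finger parallel gripper is mounted at the origin on a cart in front of the work surface, level with it; the furniture and walls round the work are solid. World frame = base frame: x ahead of the robot, y to its left, z up, the work surface at z = 0. Lengths are in m, angles in rad, forces in N, time in s.
With the tool pointing down it reaches from about 0.375 to 0.75 m from the base axis. Payload 9 kg.
Tool frame: the origin (TCP) lies midway between the tips of the shut fingers; the grasp point (between the pads) lies 19 mm behind it; z points along the fingers, x is the direction in which the jaws open and shut, and the axes are right-handed (so a half turn about z gives the same grasp; the last joint's range is limited). The gripper opens to 85 mm and grips with 20 to 120 N. Pads are 22 mm wide; open, the fingers measure 114 mm over their backs; the gripper's body (76 mm by 85 mm) begins 54 mm behind the grasp point. The pads swing forward as they close: fully open they stand 13 mm farther back than shut.
Start: joints at [-1.412, 0.104, 0.097, 1.564, 0, 1.353], TCP at [0.221, -0.558, 0.231] pointing down, gripper open.
Joint ranges: [-2.99, 2.99], [-0.84, 1.86], [-1.1, 1.16], [-1.84, 2.11], [-1.51, 1.56], [-3.14, 3.14]. Speed limits (rad/s): [2.22, 2.22, 2.57, 3.14, 3.14, 3.14].

## Interface

Orientations are given as a rotation vector (axis times angle).
In Python, from workcell import ctrl gives the robot as it stands.
- The arm moves only by the tool drive_tool, never from a script. Its argument "plan" is a list of rows, each a list of 3 entries, a list of its own where there are three numbers: the shift along the tool's x, y, z in mm, then the turn, a rotation vector about the tool's x, y, z in degrees, then the opening, from 0 (shut) to 1 (fully open). A call has 1 to 10 rows; each row is the pose to reach, as a shift and turn from the pose commanded when the call began, along the tool's axes at that moment; what a row does not reach only later rows make up. A row lasts 1/10 s, in which the tool goes at most 50 mm and 8.59 degrees, less where a joint would pass 70% of its speed; a pose out of reach is approached as far as the arm can. A call with a gripper value outside its range is refused whole. The fingers move at their own pace and stop on an object; the grip force is fixed at half the most. Time passes only in rows, so rows that repeat a pose let the fingers close. It gives the time, the measured TCP pose, the force and the opening at its end, in the units of the state.
- ctrl.observe(): the state, without advancing time (a new reading comes with each control period).
- ctrl.read_camera(name): name is "side" or "top"; returns (picture, depth): 480x640x3 uint8, red, green, blue; 480x640 float32, m along the optical axis (not along the pixel's ray), 0 where there is no reading.
- ctrl.get_calibration(name): a dict with "intrinsics" (3x3 intrinsics, pixels), "dist_coeffs" ([k1, k2, p1, p2, k3] as OpenCV has them; the pictures are not rectified), "rvec" (rotation vector, rad) and "tvec" (3), from world to camera coordinates, as OpenCV has them. Camera axes: x right, y down, z forward; pixel columns grow to the right and rows downward; lengths in m; the calibration is good to about 2 mm. A picture is of the moment at which its call begins. get_calibration takes no time and is no camera call.
- ctrl.finish_job(): hands the job in, once; it reports no verdict.
The state is a dict: "t": time; "q": joint angles; "qd": joint speeds; "tau": joint torques, N m; "ee_pos": TCP position; "orientation": TCP orientation; "ft_force": force on the tool from outside, world axes, zero at the start; "moment": the same for the moment, N m; "finger_gap": finger opening in m.
Only numpy, scipy, OpenCV 4.12 (cv2) and the standard library are available. Lean on these libraries where they do the work, as an engineer would, in place of code of your own. Each camera call takes 0.05 s, during which the arm holds its last target. There are 200 camera calls.

## Working session

There is one attempt and no reset: what is moved stays moved. The work goes in short steps, Python scripts to look and compute and a tool call to move; the robot and the scene stay as the last step left them, time stands still between calls to the robot, and variables do not carry over. Pictures are saved under pics/ and viewed, about 8 in all and at most 12, crops included, and the job is handed in when it is done.

Besides the shell and the picture viewer there is one more tool, called after "Emit:" by a JSON object that holds its "op" and its "data". drive_tool: Moves the arm, as the interface text tells. Its arguments: {"type":"object","properties":{"plan":{"type":"array","items":{"type":"array"}}},"required":["plan"]}

```bash
mkdir -p pics; ls; cat > h.py <<'E'
import numpy as np, cv2
from workcell import ctrl
from scipy.spatial.transform import Rotation as R
def cal(n):
    c=ctrl.get_calibration(n); return [np.array(c[k],float) for k in("intrinsics","dist_coeffs","rvec","tvec")]
def ray(n,uv):
    K,d,r,t=cal(n); p=cv2.undistortPoints(np.array(uv,float).reshape(-1,1,2),K,d).reshape(-1,2)
    M=R.from_rotvec(r.ravel()).as_matrix(); return -M.T@t.ravel(), np.c_[p,np.ones(len(p))]@M
def plane(n,uv,z):
    o,D=ray(n,uv); return o+D*((z-o[2])/D[:,2])[:,None]
def cloud(n,dep):
    v,u=np.mgrid[:480,:640]; o,D=ray(n,np.c_[u.ravel(),v.ravel()])
    return (o+D*dep.reshape(-1,1)).reshape(480,640,3)
def proj(n,P):
    K,d,r,t=cal(n); return cv2.projectPoints(np.array(P,float).reshape(-1,1,3),r,t,K,d)[0].reshape(-1,2)
E
python3 - <<'E'
from h import *
for n in("top","side"):
    im,dp=ctrl.read_camera(n); cv2.imwrite(f"pics/{n}0.png",im[...,::-1]); np.save(f"{n}0.npy",dp)
    o,D=ray(n,[[320,240]]); print(n,o,D)
print(ctrl.observe())
E
```

```text
pics
top [0.46772853 0.00790371 1.17519262] [[ 0.05640672 -0.00763539 -0.9983894 ]]
side [ 0.29308094 -0.81573211  0.69957079] [[ 0.25885931  0.77168166 -0.58094754]]
{'t': 0.1, 'q': array([-1.41175911e+00,  1.04654129e-01,  9.65404959e-02,  1.56389752e+00,
       -8.78451624e-06,  1.35310126e+00]), 'qd': array([ 0.00048059, -0.00186401,  0.00227002,  0.00100644,  0.00044035,
        0.00037161]), 'tau': array([ 4.43396522e-03, -5.58212936e+01,  5.04715955e+01,  1.33406388e-02,
       -4.04497687e-04, -8.94284859e-07]), 'ee_pos': array([ 0.22069053, -0.55761469,  0.23058797]), 'orientation': array([-2.59739552e+00,  1.76567962e+00,  1.31885070e-03]), 'ft_force': array([-0.133966  ,  0.06536324,  0.79501633]), 'moment': array([-0.02654031,  0.03025982, -0.03890207]), 'finger_gap': 0.08557209102266718}
```

View pics/top0.png

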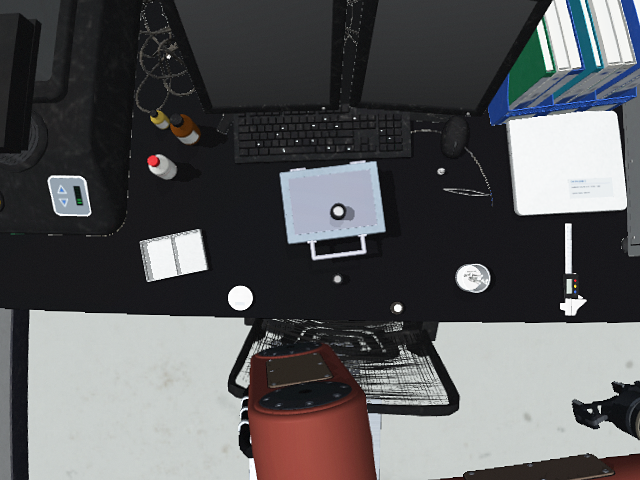

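View pics/side0.png

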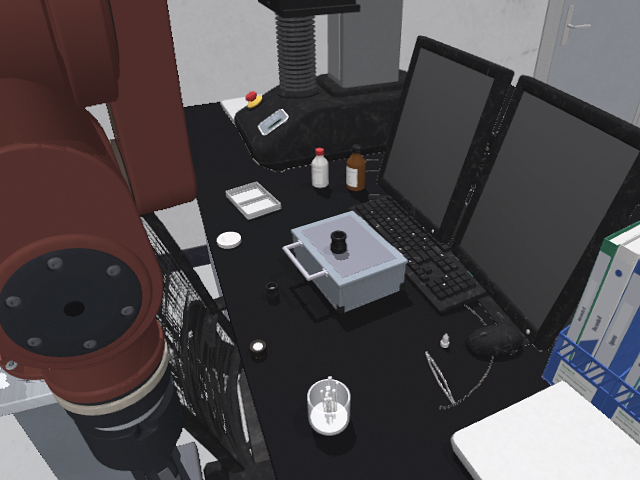

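The top view shows the loupe on the lid at about (338,212), the handle bar at about (340,256), the tray on the left at (175,255), and a look-alike on the bench at (337,279). Etchant is at (162,166) and the test block at (240,298). The side view agrees.

```bash
python3 - <<'E'
from h import *
im=cv2.imread("pics/top0.png"); dp=np.load("top0.npy"); P=cloud("top",dp)
def blob(m,x0,y0,x1,y1):
    k=np.zeros(m.shape,np.uint8); k[y0:y1,x0:x1]=m[y0:y1,x0:x1]*255
    n,l,s,c=cv2.connectedComponentsWithStats(k); i=1+np.argmax(s[1:,4]); return (l==i)
br=im.max(2)>90
def rect(mask,z,name):
    v,u=np.nonzero(mask); X=plane("top",np.c_[u,v],z)
    (c,s,a)=cv2.minAreaRect((X[:,:2]*1000).astype(np.float32)); print(name,"c",c,"size",s,"ang",a,cv2.boxPoints((c,s,a)).round(1).tolist())
zz=P[...,2]
print("lid z",np.median(zz[180:200,300:320]))
lid=blob(br&(zz>.06)&(zz<.1),265,140,400,275)
lid2=cv2.morphologyEx(lid.astype(np.uint8),cv2.MORPH_OPEN,np.ones((15,15)))>0
rect(lid2,.081,"lid"); rect(lid,.08,"lid+handle")
bar=br&(zz>.055)&(zz<.1); bar[:245]=0; bar[275:]=0; bar[:,:300]=0; bar[:,380:]=0
rect(bar,.08,"handle")
t=blob(br,125,215,225,295); rect(t,.018,"tray"); print("tray z",np.percentile(zz[t],[5,50,95]))
lo=np.zeros_like(br); lo[195:230,320:360]=(zz>.105)[195:230,320:360]
v,u=np.nonzero(lo); print("loupe",len(u),u.mean(),v.mean(),np.percentile(zz[lo],[5,50,95]),plane("top",[[u.mean(),v.mean()]],.119),np.ptp(P[lo],axis=0))
# side
im=cv2.imread("pics/side0.png"); S=cloud("side",np.load("side0.npy"))
m=np.zeros((480,640),bool); m[225:262,320:360]=(S[...,2]>.088)[225:262,320:360]
v,u=np.nonzero(m); print("side loupe",len(u),S[m].min(0),S[m].max(0), plane("side",[[(u.min()+u.max())/2,(v.min()+v.max())/2]],.10))
for n,(uu,vv) in dict(etch=(162,166),mini=(337,279),block=(240,298),mount=(397,308),jar=(473,278)).items(): print(n,P[vv,uu].round(3))
E
```

```text
lid z 0.08181863956580115
lid c (617.7922973632812, -26.7520751953125) size (164.63865661621094, 225.4219207763672) ang 7.961251258850098 [[520.7000122070312, 73.5], [551.9000244140625, -149.8000030517578], [714.9000244140625, -127.0], [683.7000122070312, 96.30000305175781]]
lid+handle c (599.3055419921875, -29.582489013671875) size (214.3448028564453, 224.9108428955078) ang 8.479612350463867 [[476.70001220703125, 65.80000305175781], [509.8999938964844, -156.60000610351562], [721.9000244140625, -125.0], [688.7000122070312, 97.4000015258789]]
handle c (503.2154541015625, -43.27605056762695) size (31.867521286010742, 125.40409851074219) ang 1.2848864793777466 [[485.8999938964844, 19.100000381469727], [488.70001220703125, -106.30000305175781], [520.5999755859375, -105.5999984741211], [517.7000122070312, 19.799999237060547]]
tray c (488.97265625, 353.710693359375) size (101.91815185546875, 155.57391357421875) ang 12.865602493286133 [[422.0, 418.20001220703125], [456.6000061035156, 266.5], [556.0, 289.20001220703125], [521.2999877929688, 440.8999938964844]]
tray z [-0.00109759  0.00279321  0.01751904]
loupe 123 338.5040650406504 209.97560975609755 [0.10613088 0.11780914 0.12120805] [[ 0.59471214 -0.03955571  0.119     ]] [0.14284218 0.06409228 1.07005174]
side loupe 304 [ 0.29308094 -0.81573211  0.0880064 ] [ 0.61108137 -0.02220674  0.69957079] [[ 0.60572057 -0.04058441  0.1       ]]
etch [0.692 0.369 0.087]
mini [ 0.44  -0.044  0.016]
block [0.389 0.189 0.009]
mount [ 0.374 -0.19   0.017]
jar [ 0.449 -0.367  0.043]
```

```bash
python3 - <<'E'
from h import *
def big(m):
    n,l,s,c=cv2.connectedComponentsWithStats(m.astype(np.uint8)); return l==1+np.argmax(s[1:,4])
for n,(x0,y0,x1,y1) in dict(top=(315,190,362,235),side=(322,226,362,262)).items():
    im=cv2.imread(f"pics/{n}0.png"); P=cloud(n,np.load(f"{n}0.npy"))
    m=np.zeros((480,640),bool); z=P[...,2]; m[y0:y1,x0:x1]=((z>.088)&(z<.13))[y0:y1,x0:x1]; m=big(m)
    v,u=np.nonzero(m); print(n,"depth",len(u),u.min(),u.max(),v.min(),v.max(),P[m].min(0).round(4),P[m].max(0).round(4))
    tp=m&(z>.113); print(" top",P[tp].mean(0).round(4),P[tp].min(0).round(4),P[tp].max(0).round(4))
    d=np.zeros((480,640),bool); d[y0:y1,x0:x1]=(im.max(2)<70)[y0:y1,x0:x1]; d=big(d)
    v,u=np.nonzero(d); print(" dark",u.min(),u.max(),v.min(),v.max())
# predicted dark silhouette extents for hypotheses
a=np.linspace(0,6.28,40)
for c in [(.597,-.040),(.602,-.040),(.607,-.040)]:
    for n in("top","side"):
        Q=[(c[0]+.018*np.cos(t),c[1]+.018*np.sin(t),h) for t in a for h in(.081,.119)]
        q=proj(n,Q); print(c,n,q.min(0).round(1),q.max(0).round(1))
# handle bar: row profile across bar in top view
im=cv2.imread("pics/top0.png").max(2)
for u in(322,330,340,350,358):
    r=np.nonzero(im[246:268,u]>90)[0]+246; p=plane("top",[[u,r.mean()]],.079)[0]; print(u,r.min(),r.max(),p.round(4))
r=np.nonzero(im[248,300:380]>90)[0]+300; print(r)
# tray corners check via depth rim
P=cloud("top",np.load("top0.npy")); m=np.zeros((480,640),bool); m[220:290,130:220]=((P[...,2]>.012)&(P[...,2]<.03))[220:290,130:220]
print("rim",cv2.minAreaRect((P[m][:,:2]*1000).astype(np.float32)))
E
```

```text
top depth 214 331 346 203 219 [ 0.5772 -0.0562  0.0889] [ 0.6106 -0.0229  0.1229]
 top [ 0.595  -0.0396  0.1182] [ 0.5787 -0.0562  0.1142] [ 0.6106 -0.0229  0.1229]
 dark 331 345 204 219
side depth 300 330 346 231 251 [ 0.5752 -0.0585  0.088 ] [ 0.6111 -0.0222  0.122 ]
 top [ 0.5922 -0.0408  0.1171] [ 0.5757 -0.0585  0.1131] [ 0.6111 -0.0222  0.122 ]
 dark 331 346 231 253
(0.597, -0.04) top [330.1 200.9] [346.9 218.8]
(0.597, -0.04) side [331.  229.5] [348.2 254. ]
(0.602, -0.04) top [330.1 198.6] [346.9 216.6]
(0.602, -0.04) side [333.3 229.1] [350.4 253.5]
(0.607, -0.04) top [330.2 196.4] [346.9 214.4]
(0.607, -0.04) side [335.5 228.6] [352.6 253. ]
322 255 259 [ 0.491  -0.0059  0.079 ]
330 254 258 [ 0.4937 -0.0241  0.079 ]
340 253 256 [ 0.4976 -0.0468  0.079 ]
350 251 255 [ 0.5015 -0.0695  0.079 ]
358 250 254 [ 0.5042 -0.0877  0.079 ]
[310 311 312 313 314 361 362 363 364 365]
rim ((488.5251770019531, 355.55413818359375), (101.5962142944336, 151.2988739013672), 12.878434181213379)
```

```bash
python3 -c "
import cv2
a=cv2.imread('pics/top0.png')[185:325,265:415]; b=cv2.imread('pics/side0.png')[215:355,245:395]
cv2.imwrite('pics/crop0.png',cv2.resize(cv2.hconcat([a,b]),(780,364),interpolation=cv2.INTER_CUBIC))"
```

```text
(no output)
```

View pics/crop0.png

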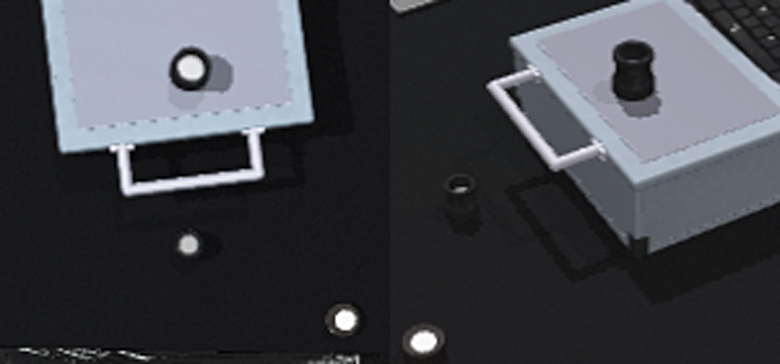

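The crop shows the loupe on the lid (black, bright lens) and the smaller look-alike on the bench in front of the handle. The bar is clear.

Top and side agree on the loupe at (0.594, -0.040). The bar middle is at (0.4965, -0.045) with yaw about 8.5°. The tray is at (0.489, 0.355) with yaw 12.9°.

```bash
cat >> h.py <<'E'
def go(pos,yaw,tilt=0):
    "shift mm / turn deg in tool axes; yaw: of tool x (mod 180); tilt>0: fingers lean back towards robot about case y"
    s=ctrl.observe(); M=R.from_rotvec(s["orientation"]); out=[]
    for k in(0,180):
        y=np.radians(yaw); a=np.array([-np.sin(y),np.cos(y),0])
        T=R.from_rotvec(a*np.radians(tilt))*R.from_euler("z",yaw+k,degrees=True)*R.from_euler("x",180,degrees=True)
        out.append((M.inv()*T).as_rotvec(degrees=True))
    o=min(out,key=np.linalg.norm)
    print("shift",(M.inv().apply(np.array(pos)-s["ee_pos"])*1000).round(1),"turn",o.round(1),"alt",[x.round(1).tolist() for x in out],"q",s["q"].round(2),"ee",s["ee_pos"].round(4),"F",s["ft_force"].round(1),"gap",s["finger_gap"],"t",s["t"])
E
python3 -c "
from h import *
go((.5945,-.04,.22),9)"
```

```text
shift [-343.8 -538.    11.1] turn [ -0.1   0.  -77.4] alt [[-0.1, 0.0, -77.4], [0.1, 0.1, 102.6]] q [-1.41  0.1   0.1   1.56 -0.    1.35] ee [ 0.2207 -0.5576  0.2306] F [-0.1  0.1  0.8] gap 0.08557209102266718 t 0.1
```

Emit:
{"op": "drive_tool", "data": {"plan": [[[-344,-538,11],[0,0,-77.4],1],[[-344,-538,11],[0,0,-77.4],1],[[-344,-538,11],[0,0,-77.4],1],[[-344,-538,11],[0,0,-77.4],1],[[-344,-538,11],[0,0,-77.4],1],[[-344,-538,11],[0,0,-77.4],1],[[-344,-538,11],[0,0,-77.4],1],[[-344,-538,11],[0,0,-77.4],1],[[-344,-538,11],[0,0,-77.4],1],[[-344,-538,11],[0,0,-77.4],1]]}}

```text
t: 1.1
ee_pos: [0.5141, -0.1505, 0.2225]
orientation: [3.131, 0.255, -0.0]
ft_force: [1.4, -1.6, 0.3]
finger_gap: 0.0853
```

```bash
python3 -c "
from h import *
go((.5945,-.04,.135),9)"
```

```text
shift [ 97.2 -96.1  87.4] turn [0.  0.  0.3] alt [[0.0, 0.0, 0.3], [-0.0, 0.0, -179.7]] q [-0.53 -0.09 -0.12  1.55 -0.    0.88] ee [ 0.5141 -0.1505  0.2225] F [ 1.4 -1.6  0.3] gap 0.08525970072208318 t 1.1
```

Emit:
{"op": "drive_tool", "data": {"plan": [[[50,-50,30],[0,0,0],1],[[80,-80,60],[0,0,0],1],[[80,-80,60],[0,0,0],1],[[80,-80,60],[0,0,0],1],[[80,-80,60],[0,0,0],1],[[80,-80,60],[0,0,0],1]]}}

```text
t: 1.7
ee_pos: [0.5798, -0.0619, 0.1634]
orientation: [3.131, 0.245, 0.001]
ft_force: [-0.8, -0.1, -0.2]
finger_gap: 0.0852
```

```bash
python3 - <<'E'
from h import *
im,dp=ctrl.read_camera("side"); cv2.imwrite("pics/s1.png",cv2.resize(im[140:320,230:470,::-1],(800,600)))
go((.5945,-.04,.088),9)
E
```

```text
shift [ 17.8 -19.7  75.6] turn [ 0.1 -0.1 -0.1] alt [[0.1, -0.1, -0.1], [-0.1, -0.1, 179.9]] q [-0.33  0.05 -0.08  1.44 -0.    1.08] ee [ 0.5799 -0.0622  0.1636] F [-0.  -0.4 -0.2] gap 0.08533645684579819 t 1.75
```

View pics/s1.png

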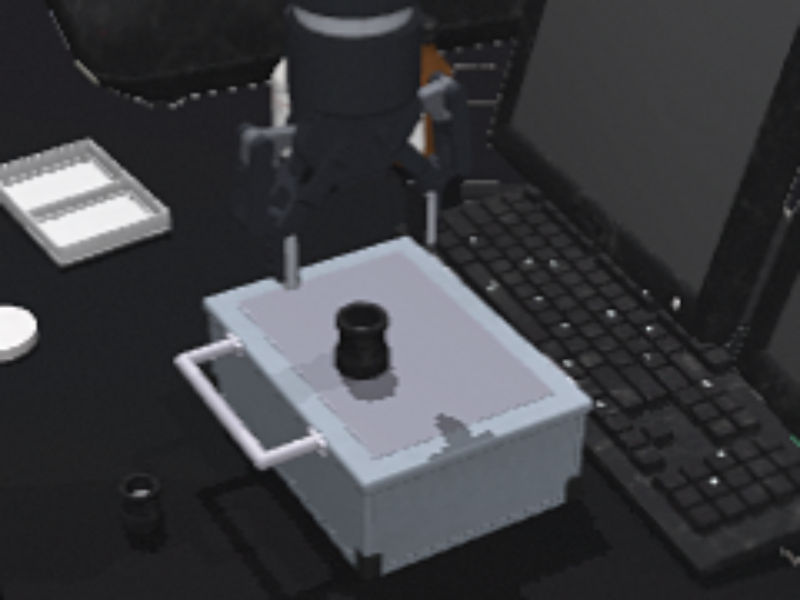

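The side crop shows the open jaws above the lid, one either side of the loupe along the case's x, with nothing touched.

Emit:
{"op": "drive_tool", "data": {"plan": [[[18,-20,0],[0,0,0],1],[[18,-20,20],[0,0,0],1],[[18,-20,45],[0,0,0],1],[[18,-20,60],[0,0,0],1],[[18,-20,60],[0,0,0],1],[[18,-20,60],[0,0,0],1]]}}

```text
t: 2.35
ee_pos: [0.5946, -0.0391, 0.1035]
orientation: [3.132, 0.245, 0.001]
ft_force: [-0.5, 0.3, 0.1]
finger_gap: 0.0853
```

```bash
python3 - <<'E'
from h import *
im,dp=ctrl.read_camera("side"); cv2.imwrite("pics/s2.png",cv2.resize(im[160:300,260:420,::-1],(640,560)))
go((.5945,-.04,.088),9)
E
```

```text
shift [-0.7  0.8 16.1] turn [ 0.  -0.1 -0. ] alt [[0.0, -0.1, -0.0], [-0.1, -0.1, 180.0]] q [-0.28  0.11 -0.13  1.33 -0.    1.13] ee [ 0.5951 -0.0391  0.1041] F [-0.4 -0.2 -0.2] gap 0.0853952790389153 t 2.4
```

View pics/s2.png

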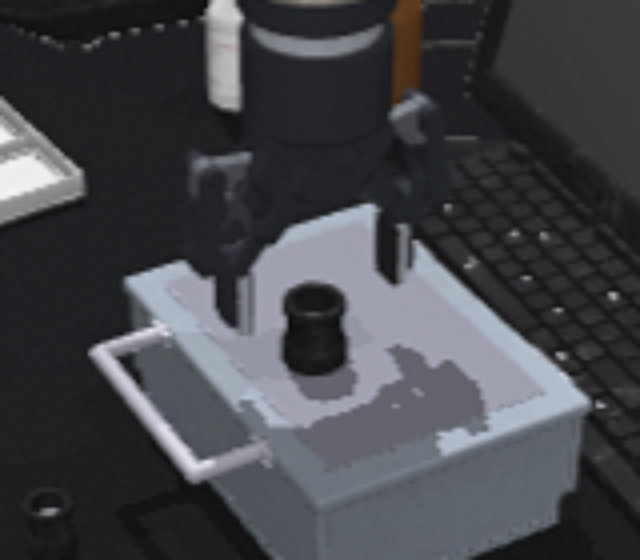

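The jaws straddle the loupe centrally: pads at (240,310) and (398,260), loupe top at (315,300). Next I descend and close.

Emit:
{"op": "drive_tool", "data": {"plan": [[[-1,1,10],[0,0,0],1],[[-1,1,20],[0,0,0],1],[[-1,1,20],[0,0,0],1],[[-1,1,20],[0,0,0],0.3],[[-1,1,20],[0,0,0],0.3],[[-1,1,20],[0,0,0],0.3],[[-1,1,20],[0,0,0],0.3],[[-1,1,20],[0,0,0],0.3],[[-1,1,20],[0,0,0],0.3],[[-1,1,20],[0,0,0],0.3]]}}

```text
t: 3.4
ee_pos: [0.5939, -0.0397, 0.083]
orientation: [3.132, 0.246, 0.001]
ft_force: [0.2, 0.6, 3.5]
finger_gap: 0.0332
```

Emit:
{"op": "drive_tool", "data": {"plan": [[[0,0,0],[0,0,0],0],[[0,0,0],[0,0,0],0],[[0,0,-5],[0,0,0],0],[[0,0,-20],[0,0,0],0],[[0,0,-45],[0,0,0],0],[[0,0,-75],[0,0,0],0],[[0,0,-75],[0,0,0],0],[[0,0,-75],[0,0,0],0]]}}

```text
t: 4.2
ee_pos: [0.5943, -0.0398, 0.1591]
orientation: [3.131, 0.246, 0.003]
ft_force: [-0.5, -0.5, -1.0]
finger_gap: 0.0332
```

```bash
python3 - <<'E'
from h import *
im,dp=ctrl.read_camera("side"); cv2.imwrite("pics/s3.png",cv2.resize(im[130:290,240:440,::-1],(750,600)))
c=np.array([.4885,.355]);y=np.radians(12.9)
t=c-.036*np.array([-np.sin(y),np.cos(y)]); print(t)
go((*t,.158),11)
E
```

```text
[0.496537  0.3199086]
shift [-3.980e+01 -3.703e+02 -2.000e-01] turn [ 0. -0. -2.] alt [[0.0, -0.0, -2.0], [-0.0, -0.0, 178.0]] q [-0.29  0.09 -0.05  1.43 -0.    1.13] ee [ 0.5937 -0.0396  0.1578] F [-0.4  0.3 -0.4] gap 0.03283762969673841 t 4.25
```

View pics/s3.png

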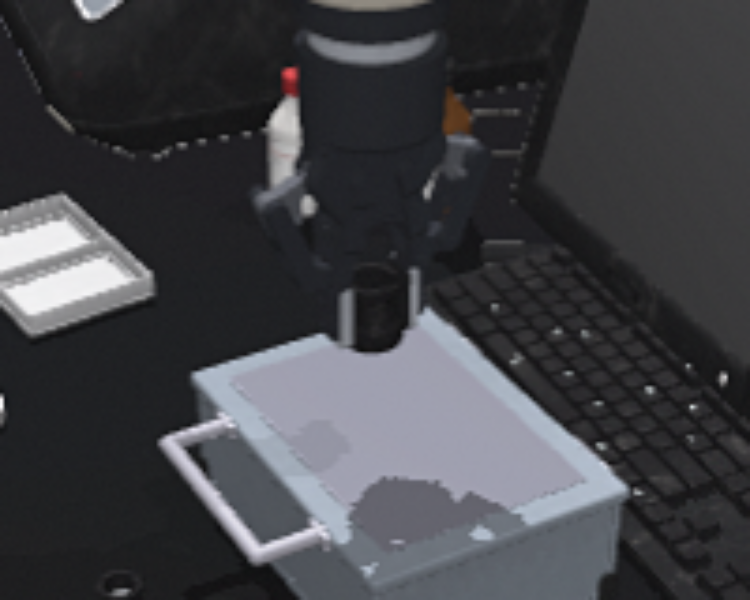

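The loupe is held and lifted clear, upright between the pads, with the lid shut.

Emit:
{"op": "drive_tool", "data": {"plan": [[[-2,-20,0],[0,0,0],0],[[-6,-60,0],[0,0,0],0],[[-11,-105,0],[0,0,0],0],[[-16,-150,0],[0,0,-0.5],0],[[-21,-195,0],[0,0,-1],0],[[-26,-240,0],[0,0,-1],0],[[-31,-285,0],[0,0,-1.5],0],[[-35,-325,0],[0,0,-2],0],[[-38,-355,0],[0,0,-2],0],[[-40,-370,0],[0,0,-2],0]]}}

```text
t: 5.25
ee_pos: [0.4947, 0.3216, 0.1564]
orientation: [3.127, 0.304, -0.003]
ft_force: [0.9, -0.4, 0.2]
finger_gap: 0.0331
```

Emit:
{"op": "drive_tool", "data": {"plan": [[[0,0,0],[0,0,0],0],[[0,0,30],[0,0,0],0],[[0,0,70],[0,0,0],0],[[0,0,90],[0,0,0],0],[[0,0,100],[0,0,0],0],[[0,0,100],[0,0,0],0],[[0,0,100],[0,0,0],0]]}}

```text
t: 5.95
ee_pos: [0.4972, 0.3192, 0.0588]
orientation: [-3.127, -0.3, -0.002]
ft_force: [0.4, 0.4, 0.2]
finger_gap: 0.0331
```

```bash
python3 - <<'E'
from h import *
im,dp=ctrl.read_camera("side"); im2,_=ctrl.read_camera("top")
cv2.imwrite("pics/s4.png",cv2.hconcat([cv2.resize(im[90:250,200:360,::-1],(400,400)),cv2.resize(im2[200:320,110:230,::-1],(400,400))]))
go((.4965,.32,.005),11)
E
```

```text
shift [-1.1 -0.5 54.4] turn [-0.  -0.1 -0. ] alt [[-0.0, -0.1, -0.0], [-0.2, 0.0, 180.0]] q [ 0.35  0.12 -0.2   1.25 -0.    1.73] ee [0.4976 0.3197 0.0594] F [0.5 0.1 0.8] gap 0.033037128682333626 t 6.05
```

View pics/s4.png

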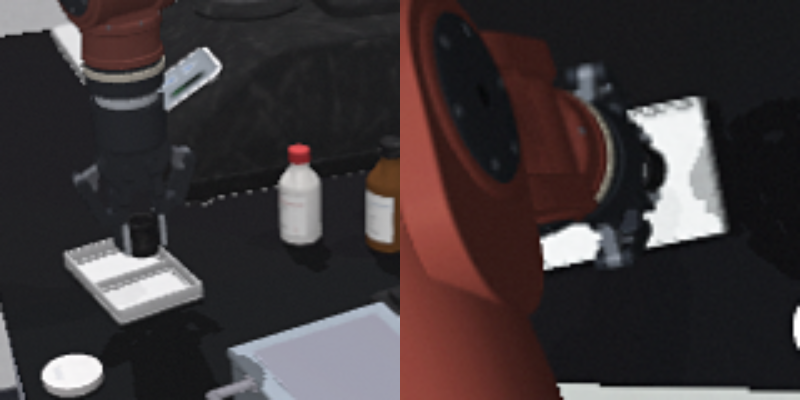

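The loupe hangs over the tray's case-side half, upright. Next I lower it slowly.

Emit:
{"op": "drive_tool", "data": {"plan": [[[-1,0,15],[0,0,0],0],[[-1,0,32],[0,0,0],0],[[-1,0,43],[0,0,0],0],[[-1,0,48],[0,0,0],0],[[-1,0,51],[0,0,0],0],[[-1,0,52],[0,0,0],0],[[-1,0,52],[0,0,0],0]]}}

```text
t: 6.75
ee_pos: [0.4957, 0.3195, 0.006]
orientation: [-3.127, -0.301, -0.001]
ft_force: [0.6, 0.3, 0.4]
finger_gap: 0.033
```

Emit:
{"op": "drive_tool", "data": {"plan": [[[0,0,0.7],[0,0,0],0],[[0,0,1.3],[0,0,0],0],[[0,0,1.3],[0,0,0],0]]}}

```text
t: 7.05
ee_pos: [0.4958, 0.3195, 0.0049]
orientation: [-3.127, -0.301, -0.001]
ft_force: [-1.0, 0.1, 4.2]
finger_gap: 0.0332
```

Contact is felt at 4 N at the expected height. Next I open the jaws in small steps.

Emit:
{"op": "drive_tool", "data": {"plan": [[[0,0,0],[0,0,0],0.4],[[0,0,0],[0,0,0],0.43],[[0,0,0],[0,0,0],0.46],[[0,0,0],[0,0,0],0.5],[[0,0,0],[0,0,0],0.55],[[0,0,0],[0,0,0],0.57],[[0,0,0],[0,0,0],0.57]]}}

```text
t: 7.75
ee_pos: [0.4954, 0.3194, 0.0043]
orientation: [3.127, 0.301, -0.0]
ft_force: [0.1, 0.4, -0.1]
finger_gap: 0.0487
```

Emit:
{"op": "drive_tool", "data": {"plan": [[[0,0,-4],[0,0,0],0.57],[[0,0,-15],[0,0,0],0.57],[[0,0,-35],[0,0,0],0.57],[[0,0,-75],[0,0,0],0.57],[[0,0,-120],[0,0,0],0.57],[[0,0,-150],[0,0,0],0.57],[[0,0,-150],[0,0,0],0.57]]}}

```text
t: 8.45
ee_pos: [0.498, 0.3204, 0.161]
orientation: [-3.125, -0.301, -0.014]
ft_force: [0.9, 0.1, -0.1]
finger_gap: 0.0489
```

```bash
python3 - <<'E'
from h import *
im,dp=ctrl.read_camera("side")
cv2.imwrite("pics/s5.png",cv2.resize(im[100:290,200:400,::-1],(600,570)))
y=np.radians(8.4); go((.4965,-.045,.155),8.4)
E
```

```text
shift [-70.1 358.2   2.4] turn [-0.1 -0.3  2.6] alt [[-0.1, -0.3, 2.6], [0.5, -0.1, -177.4]] q [ 0.35  0.07 -0.07  1.42 -0.    1.73] ee [0.497 0.32  0.158] F [-0.2 -0.4 -0.6] gap 0.04870012876968178 t 8.5
```

View pics/s5.png

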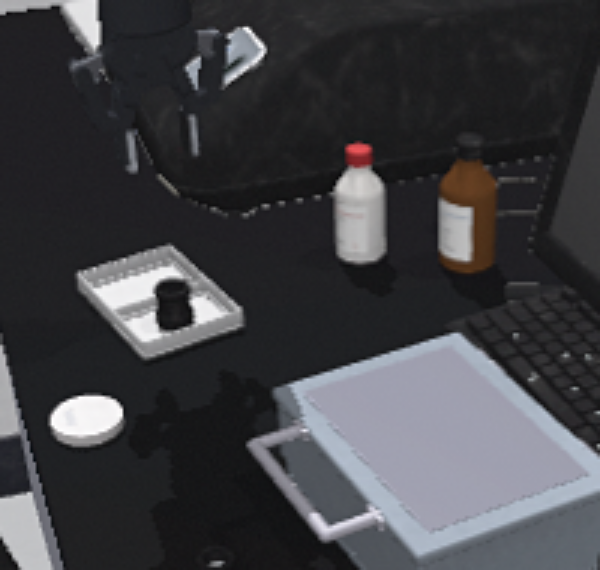

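The loupe stands upright in the case-side half and the tray has not moved. Now the handle.

Emit:
{"op": "drive_tool", "data": {"plan": [[[-10,45,0],[0,0,0],0.3],[[-19,95,0],[0,0,0],0.3],[[-28,145,0],[0,0,1],0.3],[[-38,195,0],[0,0,2],0.3],[[-48,245,0],[0,0,2.6],0.3],[[-58,295,0],[0,0,2.6],0.3],[[-66,335,0],[0,0,2.6],0.3],[[-70,358,0],[0,0,2.6],0.3],[[-70,358,0],[0,0,2.6],0.3],[[-70,358,0],[0,0,2.6],0.3]]}}

```text
t: 9.5
ee_pos: [0.4944, -0.0454, 0.1536]
orientation: [-3.133, -0.228, 0.002]
ft_force: [0.4, 0.6, 0.8]
finger_gap: 0.0252
```

Emit:
{"op": "drive_tool", "data": {"plan": [[[0,0,0],[0,0,0],0.3],[[0,0,20],[0,0,0],0.3],[[0,0,40],[0,0,0],0.3],[[0,0,40],[0,0,0],0.3],[[0,0,40],[0,0,0],0.3]]}}

```text
t: 10.0
ee_pos: [0.4947, -0.0444, 0.1145]
orientation: [-3.133, -0.232, 0.001]
ft_force: [-0.0, -0.3, 0.7]
finger_gap: 0.0256
```

```bash
python3 - <<'E'
from h import *
im,dp=ctrl.read_camera("side"); np.save("s6.npy",dp)
cv2.imwrite("pics/s6.png",cv2.resize(im[150:330,230:430,::-1],(800,720))[:600])
go((.4965,-.045,.057),8.4)
# loupe in tray
im2,d2=ctrl.read_camera("top"); P=cloud("top",d2); z=P[...,2]; m=np.zeros(z.shape,bool); m[215:295,130:225]=((z>.03)&(z<.06))[215:295,130:225]
S=cloud("side",dp); zs=S[...,2]; ms=np.zeros(z.shape,bool); ms[170:225,220:290]=((zs>.03)&(zs<.05))[170:225,220:290]
for n,q,k in(("top",P,m),("side",S,ms)):
  if k.sum(): a=q[k]; print(n,k.sum(),a.min(0).round(3),a.max(0).round(3))
m=np.zeros(z.shape,bool); m[220:290,130:220]=((z>.012)&(z<.03))[220:290,130:220]
print("rim",cv2.minAreaRect((P[m][:,:2]*1000).astype(np.float32)))
E
```

```text
shift [ 1.3  0.4 58.2] turn [ 0.  -0.   0.1] alt [[0.0, -0.0, 0.1], [0.0, 0.0, -179.9]] q [-0.35 -0.2  -0.41  1.36 -0.    1.07] ee [ 0.4952 -0.0448  0.1152] F [1.1 0.1 0.6] gap 0.025417474693894142 t 10.05
top 108 [0.482 0.302 0.03 ] [0.513 0.336 0.046]
side 88 [0.481 0.301 0.03 ] [0.514 0.338 0.043]
rim ((488.5089416503906, 356.38861083984375), (101.56925964355469, 152.80838012695312), 13.25600814819336)
```

View pics/s6.png

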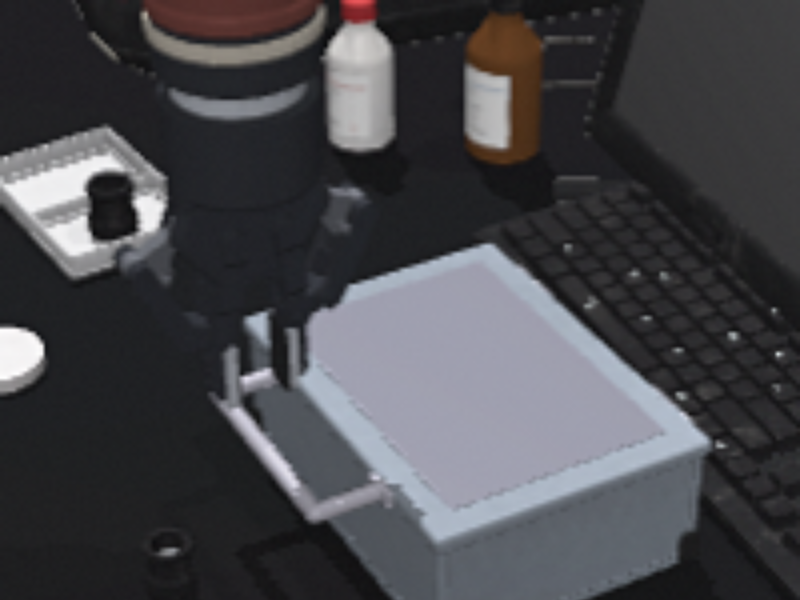

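The loupe's centre is at (0.4975, 0.319), central in its half, and the tray is unmoved. In the image the fingers are above the bar's middle and straddle it. I descend and grip.

Emit:
{"op": "drive_tool", "data": {"plan": [[[1,0,15],[0,0,0],0.3],[[1,0,30],[0,0,0],0.3],[[1,0,42],[0,0,0],0.3],[[1,0,52],[0,0,0],0.3],[[1,0,58],[0,0,0],0.3],[[1,0,58],[0,0,0],0.3]]}}

```text
t: 10.7
ee_pos: [0.4952, -0.045, 0.0552]
orientation: [-3.133, -0.23, 0.002]
ft_force: [-0.4, 0.7, 0.6]
finger_gap: 0.0256
```

Emit:
{"op": "drive_tool", "data": {"plan": [[[0,0,0],[0,0,0],0.2],[[0,0,0],[0,0,0],0.1],[[0,0,0],[0,0,0],0],[[0,0,0],[0,0,0],0],[[0,0,0],[0,0,0],0]]}}

```text
t: 11.2
ee_pos: [0.4972, -0.0453, 0.0573]
orientation: [3.133, 0.23, 0.005]
ft_force: [5.3, 1.3, -0.4]
finger_gap: 0.0078
```

```bash
python3 - <<'E'
from h import *
im,dp=ctrl.read_camera("side")
cv2.imwrite("pics/s7.png",cv2.resize(im[150:330,230:430,::-1],(666,600)))
go((.4965,-.045,.057),8.4)
# waypoints: bar in lid plane about hinge, gripper tilt lags
s=ctrl.observe(); M=R.from_rotvec(s["orientation"]); a0=s["ee_pos"]; y=np.radians(8.4); xh=np.array([np.cos(y),np.sin(y),0]); ay=np.array([-np.sin(y),np.cos(y),0])
bar0=a0-.019*M.apply([0,0,1]); hinge=np.array([0,0,.071]); 
for th in range(3,46,3):
    t=np.radians(th); tl=np.radians(th*.5)
    rx,rz=-.202,.005
    d=((rx*np.cos(t)+rz*np.sin(t))-rx)*xh+np.array([0,0,(-rx*np.sin(t)+rz*np.cos(t))-rz])
    T=R.from_rotvec(ay*tl)*M; p=bar0+d+.019*T.apply([0,0,1])
    print(th,(M.inv().apply(p-a0)*1000).round(1),(M.inv()*T).as_rotvec(degrees=True).round(2))
E
```

```text
shift [-0.6 -0.4  0.3] turn [ 0.  -0.2  0. ] alt [[0.0, -0.2, 0.0], [0.3, 0.0, -180.0]] q [-0.35 -0.17 -0.49  1.25  0.    1.07] ee [ 0.4972 -0.0453  0.0573] F [ 5.3  1.9 -0.1] gap 0.007846145202969676 t 11.25
3 [  0.1   0.  -10.6] [ 0.  -1.5 -0. ]
6 [  0.7   0.  -21.1] [ 0. -3. -0.]
9 [  1.9   0.  -31.6] [ 0.  -4.5 -0. ]
12 [  3.6   0.  -42. ] [ 0. -6. -0.]
15 [  5.8   0.  -52.3] [ 0.  -7.5 -0. ]
18 [  8.6   0.  -62.4] [ 0. -9. -0.]
21 [ 12.    0.  -72.3] [ 0.00e+00 -1.05e+01 -1.00e-02]
24 [ 15.8   0.  -82.1] [ 0.0e+00 -1.2e+01 -1.0e-02]
27 [ 20.1   0.1 -91.6] [ 0.00e+00 -1.35e+01 -1.00e-02]
30 [ 2.490e+01  1.000e-01 -1.009e+02] [ 0.0e+00 -1.5e+01 -1.0e-02]
33 [ 3.020e+01  1.000e-01 -1.099e+02] [ 0.00e+00 -1.65e+01 -1.00e-02]
36 [ 3.600e+01  1.000e-01 -1.186e+02] [ 0.0e+00 -1.8e+01 -1.0e-02]
39 [ 4.22e+01  1.00e-01 -1.27e+02] [ 0.00e+00 -1.95e+01 -1.00e-02]
42 [ 4.88e+01  1.00e-01 -1.35e+02] [ 0.0e+00 -2.1e+01 -1.0e-02]
45 [ 5.580e+01  1.000e-01 -1.426e+02] [ 0.00e+00 -2.25e+01 -1.00e-02]
```

View pics/s7.png

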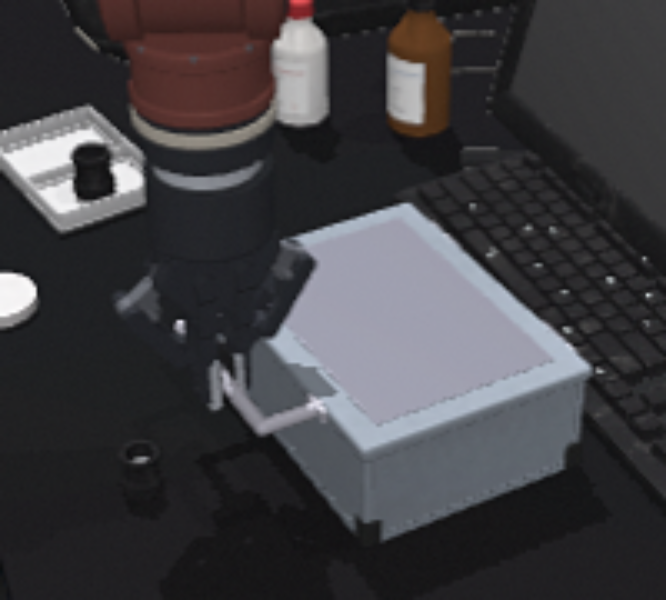

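The bar is gripped: gap 7.8 mm, and the loupe's reading was similarly low. Next I lift along the arc.

Emit:
{"op": "drive_tool", "data": {"plan": [[[0,0,-5],[0,-0.8,0],0],[[0,0,-10.6],[0,-1.5,0],0],[[0.7,0,-21],[0,-3,0],0],[[2,0,-31.6],[0,-4.5,0],0],[[3.6,0,-42],[0,-6,0],0],[[3.6,0,-42],[0,-6,0],0]]}}

```text
t: 11.85
ee_pos: [0.5006, -0.0448, 0.0997]
orientation: [3.121, 0.229, -0.162]
ft_force: [2.2, 0.7, -1.9]
finger_gap: 0.008
```

```bash
python3 - <<'E'
from h import *
R6=R.from_euler("y",-6,degrees=True); b=np.array([3.6,0,-42])
for th,x,z in[(18,8.6,-62.4),(24,15.8,-82.1),(30,24.9,-100.9),(36,36,-118.6),(42,48.8,-135),(45,55.8,-142.6)]:
    print(th,R6.inv().apply(np.array([x,0,z])-b).round(1),-th/2+6)
go((.5,-.045,.1),8.4)
E
```

```text
18 [  2.8   0.  -20.8] -3.0
24 [  7.9   0.  -41.2] -6.0
30 [ 15.    0.  -60.8] -9.0
36 [ 24.2   0.  -79.6] -12.0
42 [ 35.2   0.  -97.2] -15.0
45 [  41.4    0.  -105.5] -16.5
shift [-0.6  0.1 -0.2] turn [0.  5.9 0. ] alt [[0.0, 5.9, 0.0], [-9.3, 0.1, -179.8]] q [-0.32 -0.04 -0.3   1.41 -0.05  1.11] ee [ 0.5006 -0.0448  0.0997] F [ 2.2  0.7 -1.9] gap 0.007966963900123289 t 11.85
```

Emit:
{"op": "drive_tool", "data": {"plan": [[[1.2,0,-10],[0,-1.5,0],0],[[2.8,0,-20.8],[0,-3,0],0],[[5.2,0,-31],[0,-4.5,0],0],[[7.9,0,-41.2],[0,-6,0],0],[[11.3,0,-51],[0,-7.5,0],0],[[15,0,-60.8],[0,-9,0],0],[[19.5,0,-70.2],[0,-10.5,0],0],[[24.2,0,-79.6],[0,-12,0],0],[[29.5,0,-88.4],[0,-13.5,0],0],[[29.5,0,-88.4],[0,-13.5,0],0]]}}

```text
t: 12.85
ee_pos: [0.5369, -0.0393, 0.1834]
orientation: [3.062, 0.225, -0.532]
ft_force: [-6.7, -1.3, 2.4]
finger_gap: 0.0079
```

Emit:
{"op": "drive_tool", "data": {"plan": [[[2.5,0,-5],[0,-0.8,0],0],[[5,0,-9.5],[0,-1.5,0],0],[[7.5,0,-13.5],[0,-2.2,0],0],[[10,0,-18],[0,-3,0],0],[[10,0,-18],[0,-3,0],0],[[10,0,-18],[0,-3,0],0],[[10,0,-18],[0,-3,0],0],[[10,0,-18],[0,-3,0],0]]}}

```text
t: 13.65
ee_pos: [0.5496, -0.0374, 0.1987]
orientation: [3.043, 0.224, -0.614]
ft_force: [-18.8, -1.6, 14.9]
finger_gap: 0.0079
```

```bash
python3 - <<'E'
from h import *
im,dp=ctrl.read_camera("side"); cv2.imwrite("pics/s8.png",cv2.resize(im[100:330,180:460,::-1],(730,600)))
s=ctrl.observe(); M=R.from_rotvec(s["orientation"]); b=s["ee_pos"]-.019*M.apply([0,0,1]); print("bar",b,"F",s["ft_force"],s["finger_gap"],s["t"],s["qd"].round(3))
print("angle from z",np.degrees(np.arcsin((b[2]-.071)/np.hypot(.202,.005))-np.arctan2(.005,.202)))
S=cloud("side",dp); np.save("S8.npy",S)
E
```

```text
bar [ 0.55692163 -0.03635548  0.2162301 ] F [-19.03465429  -3.73302794  14.46612635] 0.0078713461442305 13.7 [ 0.    -0.002 -0.    -0.001 -0.001  0.001]
angle from z 44.53268845601034
```

View pics/s8.png

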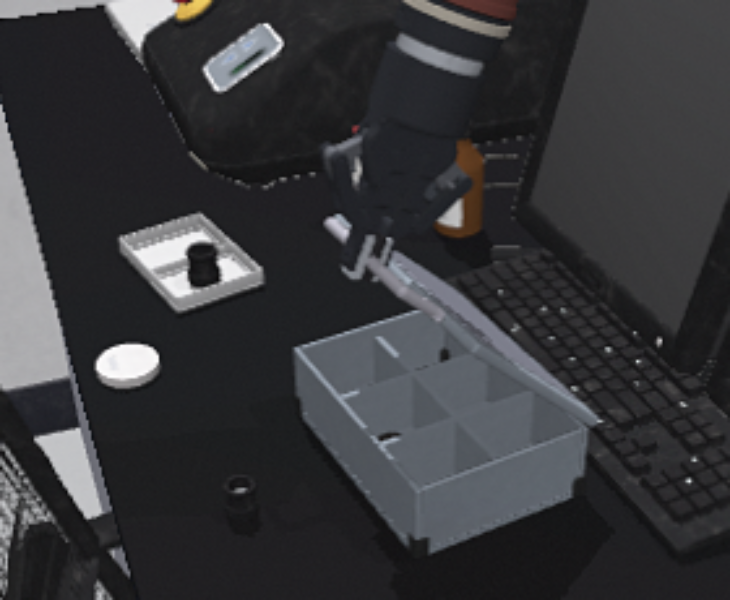

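The lid is open at about 44–45° with the bar held and the loupe upright in the tray. I hold for a few rows to confirm it is steady and check the lid angle from depth.

Emit:
{"op": "drive_tool", "data": {"plan": [[[0,0,0],[0,0,0],0],[[0,0,0],[0,0,0],0],[[0,0,0],[0,0,0],0],[[0,0,0],[0,0,0],0],[[0,0,0],[0,0,0],0]]}}

```text
t: 14.2
ee_pos: [0.5497, -0.0374, 0.1987]
orientation: [3.043, 0.224, -0.614]
ft_force: [-18.5, -1.8, 14.2]
finger_gap: 0.0074
```

```bash
python3 - <<'E'
from h import *
im,dp=ctrl.read_camera("top"); P=cloud("top",dp)
y=np.radians(8.4); X=(P[...,0]-.6178)*np.cos(y)+(P[...,1]+.0268)*np.sin(y); Y=-(P[...,0]-.6178)*np.sin(y)+(P[...,1]+.0268)*np.cos(y); Z=P[...,2]
m=(abs(Y)<.105)&(abs(Y)>.06)&(X>-.03)&(X<.07)&(Z>.075)&(Z<.21)
a=np.polyfit(X[m],Z[m],1)
r=abs(np.polyval(a,X[m])-Z[m])<.012; a=np.polyfit(X[m][r],Z[m][r],1); print("lid",m.sum(),r.sum(),np.degrees(np.arctan(-a[0])))
s=ctrl.observe(); print(s["ee_pos"],s["ft_force"],s["finger_gap"],np.abs(s["qd"]).max(),s["t"])
E
```

```text
lid 336 336 43.88219217466019
[ 0.54962253 -0.03742963  0.19869618] [-17.91924029  -1.73209539  15.40647921] 0.0077305419725552296 0.0020785248664363875 14.25
```

Depth gives a lid angle of 43.9° and the arm pose gives 44.5°. The lid is steady and held, so I hand in.

```bash
python3 -c "
from h import *
print(ctrl.finish_job())"
```

```text
the job is handed in; nothing more can be done
None
```

I moved the loupe off the shut lid and set it down in the case-side half of the tray. I then gripped the lid's bar handle, raised the lid to about 44°, and handed the job in at 14.3 s while still holding it. The hand-in gave no verdict.

**Last checks**
- **Loupe:** it stands upright at about (0.4975, 0.319), from both cameras. That is about 36 mm from the divider, roughly the middle of that half. It was still upright in the final picture.
- **Tray:** it measured within 1 mm of its first position after the placing.
- **Lid angle:** the top camera's depth gave 43.9° and the arm pose gave 44.5°, both inside 39–51°.
- **Hold:** the arm was still (joint speeds under 0.003 rad/s) with the gap steady at 7.4–8 mm on the bar.
- **Bystanders:** I did not measure their positions again. The later pictures showed none of those in view disturbed.

**Not ideal:** a steady force of about 24 N remained at the wrist. The hand's path was slightly off the bar's true arc. It was static and below the limits.

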